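# Shut the filled pill-box row and open the safety-cap bottle

## Robot

A 6-joint arm with a two-finger parallel gripper is mounted at the origin on the work surface; the furniture and walls round the work are solid. World frame = base frame: x ahead of the robot, y to its left, z up, the work surface at z = 0. Lengths are in m, angles in rad, forces in N, time in s.
With the tool pointing down it reaches from about 0.225 to 0.875 m from the base axis. Payload 3.4 kg.
Tool frame: the origin (TCP) lies between the finger pads; the fingertips stand 22 mm ahead of it and the grasp point (between the pads) lies 3 mm ahead of it (manip.finger_overhang is the distance from the TCP to the fingertips, in m); z points along the fingers, y is the line along which they close (so a half turn about z gives the same grasp; the last joint's range is limited). The gripper opens to 85 mm and grips with 20 to 120 N. Pads are 22 mm wide; open, the fingers measure 114 mm over their backs; the gripper's body (76 mm by 85 mm) begins 54 mm behind the grasp point. The pads swing forward as they close: fully open they stand 13 mm farther back than shut.
Start: joints at [-1.391, 0.276, 1.505, -0, 1.361, -0.121], TCP at [0.17, -0.549, 0.253] pointing down, gripper open.
Joint ranges: [-2.89, 2.89], [-0.75, 2.08], [0.22, 2.7], [-1.18, 4.32], [0.11, 2.71], [-2.7, 2.7]. Speed limits (rad/s): [2.57, 2.57, 3.14, 3.14, 3.14, 3.14].

## Interface

Orientations are given as a unit quaternion [w, x, y, z].
In Python, from rig import get_state, eyes, order, manip gives the robot as it stands.
- The arm moves only by the tool drive_tool, never from a script. Its argument "rows" is a list of rows, each a list of 4 numbers: the shift along the tool's x, y, z in units of 25 mm (1.0 is 25 mm), then the turn about the tool's z in units of 6 degrees (1.0 is 6 degrees). A call has exactly 8 rows; each row is the pose to reach, as a shift and turn from the pose commanded when the call began, along the tool's axes at that moment; what a row does not reach only later rows make up. A row lasts 1/12 s, in which the tool goes at most 41.7 mm and 7.16 degrees, less where a joint would pass 70% of its speed; a pose out of reach is approached as far as the arm can. A call with a gripper value outside its range is refused whole. "grip" is the finger opening in mm, from 0 to 85.4, set as the call begins (left out, the last holds). The fingers move at their own pace and stop on an object; "newtons" is the grip in N (left out, the last holds). Time passes only in rows, so rows that repeat a pose let the fingers close, or fill a call up. It gives the time, the measured TCP pose, the force, the opening and the grip force at its end, in the units of the state.
- get_state(): the state, without advancing time (a new reading comes with each control period).
- eyes.get_image(name): name is "scene" or "top" or "wrist"; returns (picture, depth): 480x640x3 uint8, red, green, blue; 480x640 float32, m along the optical axis (not along the pixel's ray), 0 where there is no reading.
- eyes.camera_info(name): a dict with "fx", "fy", "cx", "cy" (pixels), "R" (3x3) and "t" (3): a world point X has camera coordinates R X + t. Camera axes: x right, y down, z forward; pixel columns grow to the right and rows downward; lengths in m; the calibration is good to about 2 mm. The wrist camera is an equidistant fisheye: a pixel r from the principal point sees the ray r / f radians off the axis. A picture is of the moment at which its call begins: read the wrist's pose just before it. camera_info takes no time and is no camera call; for the wrist camera it gives the pose at the moment of the call.
- order.sign_off(): hands the job in; it is judged then, once.
The state is a dict: "clock": time; "qpos": joint angles; "qd": joint speeds; "effort": joint torques, N m; "position": TCP position; "ee_rot": TCP orientation; "contact_force": force on the tool from outside, world axes, zero at the start; "moment": the same for the moment, N m; "width": finger opening in m; "gripper_force": force on a finger pad.
Only numpy, scipy, OpenCV 4.12 (cv2) and the standard library are available. Lean on these libraries where they do the work, as an engineer would, in place of code of your own. Each camera call takes 0.05 s, during which the arm holds its last target. There are 200 camera calls.

## Task

The front row of the weekly pill box is filled, so press its lid fully shut, leaving the empty back row standing open. Then open the squat medicine bottle for the next row: push its child-proof cap down, turn it anticlockwise while it is down until it is free, and lift it off, leaving the bottle upright on the worktop. Finish still gripping the cap, level and about 5 cm straight above the open bottle; leave the tall bottle and the food tin alone.

Things in the scene. Friction and masses are not known exactly. Their poses are not given: they have to be found in the camera images.
- pill_box: white weekly pill box fixed to the worktop, 72 (x) x 170 (y) x 26 mm high, two long rows of seven compartments; origin at the centre of its underside, z up. Front row (x -36 to 0, the robot's side) holds tablets; back row (x 0 to 36) is empty. Each row has one flap lid, 168 mm long (y), 2 mm thick, hinged along the row's far (+x) side
- front_lid (a joint): hinge of the front row's lid, rad: 0 = shut flat, grows as its near edge swings up and away from the robot; starts at 0.6 to 1.2. Hinge line at x = 0, z = 26 mm of the pill box. Friction (0.03 N m) holds the lid wherever it is left; 1 to 2 N at the free edge moves it. Press on its outer (upper) face, which shut lies 28.5 mm above the worktop
- front_lid_edge (a point): middle of the free edge of the front lid, on its outer face, 35.5 mm from the hinge line
- back_lid (a joint): hinge of the empty back row's lid (hinge line x = 36, z = 26 mm of the pill box), rad, 0 = shut; starts leaning back open at 1.7 to 1.95 and is to stay open. Same friction as the front lid
- safety_bottle: squat amber medicine bottle with a paper label, 62 mm diameter, loose, about 0.35 kg; origin at the centre of its underside, z up, turned any way round. Body up to 74 mm, shoulder narrowing to a neck at 85 mm, mouth rim at 112 mm, top of the closed cap at 122 mm. Pressing down on the cap holds the bottle on the worktop while the cap is turned
- safety_cap: the squat bottle's white ribbed round push-and-turn cap, 48 mm diameter (49 over the ribs), 29 mm high, about 32 g; origin at the centre of its open underside, z up; locked, it is 93 mm above the bottle's underside with its x axis along the bottle's. Three inner lugs sit in notches under ledges on the neck, held up there by a sprung seal
- cap_top (a point): centre of the cap's top. To free the cap: push down 3 to 5 mm (4 N starts it, 8 N at the stop 5 mm down; pressing with 12 to 20 N is safe), keep it down and turn anticlockwise seen from above by 45 to 61 degrees (a stop ends the turn at 61), then lift straight up. Not pushed down, it does not turn on the bottle and the bottle comes along
- bottle_mouth (a point): centre of the bottle's mouth rim, 112 mm above the bottle's underside
- tall_bottle: bystander: tall slim amber bottle with a small plain cap, 43 mm diameter, 129 mm high, origin at the centre of its underside
- food_tin: bystander: low round food tin with a paper label and a plain lid, 75 mm diameter, 58 mm high, origin at the centre of its underside

How it is judged:
On the way, in this order (a step that is already met when the one before it is completed fails the run):
1. the filled front row's lid is shut while the bottle is still locked (value of joint front_lid below 0.08 rad and z of safety_cap in the frame of safety_bottle below 0.097 m and angle between the x axis of safety_cap and the x axis of safety_bottle, either way round below 0.35 rad), for 0.2 s.
2. the cap is pushed down on the bottle and turned from its lock while down (z of safety_cap in the frame of safety_bottle below 0.091 m and angle between the x axis of safety_cap and the x axis of safety_bottle, either way round above 0.45 rad), for 0.05 s.
At the end, for the whole second after the job is handed in: Front lid shut (under 0.08 rad), back lid open (over 1.2 rad); cap held still in the fingers, level within 0.3 rad, its underside 20 to 110 mm above the mouth and within 30 mm of its axis, touching nothing else; bottle upright, at rest on the worktop and not touched (value of joint front_lid below 0.08 rad and value of joint back_lid above 1.2 rad and z of safety_cap in the frame of safety_bottle between 0.132 and 0.222 m and horizontal distance between safety_cap and bottle_mouth below 0.03 m and angle between safety_cap's own z axis and vertical below 0.3 rad and contact force between safety_cap and the fingers above 2 N and contact force between each of safety_cap, the arm and safety_bottle below 0.1 N and linear speed of each of safety_cap, safety_bottle below 0.02 m/s and angle between safety_bottle's own z axis and vertical below 0.08 rad and height (world z) of safety_bottle below 0.004 m); the arm keeps its last pose, push and grip.
It fails at once if the bottle is lifted more than 10 mm or tipped over 15 degrees (height (world z) of safety_bottle above 0.01 m or angle between safety_bottle's own z axis and vertical above 0.26 rad).
It fails at once if the empty back row's lid is closed (value of joint back_lid below 1 rad).
It fails at once if the tall bottle or the food tin is moved more than 20 mm or tipped (distance of any of tall_bottle, food_tin from where it was at the start of the episode above 0.02 m or angle between any of tall_bottle, food_tin's own z axis and vertical above 0.3 rad).
It also fails if it takes over 48 s, if anything falls off the work surface, if the arm or the gripper's body presses on something with over 40 N, if the wrist force passes 120 N, or if a joint passes its speed limit or range.

## Working session

There is one attempt and no reset: what is moved stays moved. The work goes in short steps, Python scripts to look and compute and a tool call to move; the robot and the scene stay as the last step left them, time stands still between calls to the robot, and variables do not carry over. Pictures are saved under pics/ and viewed, at most 10 in all, crops included, and the job is handed in when it is done.

Besides the shell and the picture viewer there is one more tool, called after "Call:" as name(argument=value, ...) on one line, values as JSON. drive_tool: Moves the arm, as the interface text tells. Its arguments: {"type":"object","properties":{"rows":{"type":"array","items":{"type":"array","items":{"type":"number"}}},"grip":{"type":"number"},"newtons":{"type":"number"}},"required":["rows"]}

```bash
mkdir -p pics; cat > h.py <<'E'
import numpy as np, cv2
from rig import get_state, eyes, order, manip
from scipy.spatial.transform import Rotation as Ro
def rot(s):
    w,x,y,z=s["ee_rot"]; return Ro.from_quat([x,y,z,w]).as_matrix()
def snap(name,f=None):
    ci=eyes.camera_info(name); im,d=eyes.get_image(name)
    np.savez(f"pics/{name}_last.npz",im=im,d=d,**{k:np.array(ci[k]) for k in("fx","fy","cx","cy","R","t")})
    if f: cv2.imwrite(f,im[:,:,::-1])
    return im,d,ci
def cloud(d,ci):
    v,u=np.mgrid[:d.shape[0],:d.shape[1]]
    P=np.stack([(u-ci["cx"])/ci["fx"]*d,(v-ci["cy"])/ci["fy"]*d,d],-1)
    W=(P-np.array(ci["t"]))@np.array(ci["R"]); W[d<=0]=np.nan
    return W
E
python3 - <<'E'
from h import *
s=get_state(); print(s); print(rot(s))
for n in("top","scene"):
    im,d,ci=snap(n,f"pics/{n}0.png"); print(n,ci)
E
```

```text
{'clock': 0.0, 'qpos': array([-1.39099469e+00,  2.76596125e-01,  1.50612152e+00,  3.35305508e-05,
        1.36066506e+00, -1.20964089e-01]), 'qd': array([-0.0002874 ,  0.0022862 ,  0.00057804, -0.00195728, -0.00075236,
        0.00123426]), 'effort': array([ 1.10606121e-03, -4.16776764e+01, -2.45803535e+01,  6.21898394e-06,
        1.10471266e-02, -1.92687381e-06]), 'position': array([ 0.17028548, -0.54871489,  0.25244364]), 'ee_rot': array([-8.95119687e-04,  9.88713921e-01,  1.49813153e-01, -9.94046470e-06]), 'contact_force': array([ 0.07432594, -1.07522931, -0.4411757 ]), 'moment': array([-0.02009882, -0.00167045,  0.02275832]), 'gripper_force': 0.0, 'width': 0.08562649399908369}
[[ 9.55112038e-01  2.96244682e-01 -2.87857957e-04]
 [ 2.96244718e-01 -9.55110436e-01  1.76705617e-03]
 [ 2.48544854e-04 -1.77301302e-03 -9.99998397e-01]]
top {'fx': 619.4607552054215, 'fy': 619.4607552054215, 'cx': 317.23927097022215, 'cy': 231.51444200413945, 'R': array([[ 0.02754098, -0.99959434,  0.00725606],
       [-0.99049977, -0.0282673 , -0.13457774],
       [ 0.13472825, -0.00348072, -0.99087647]]), 't': array([-0.01799114,  0.568051  ,  0.94658774])}
scene {'fx': 511.39368132471793, 'fy': 511.39368132471793, 'cx': 326.96753261414204, 'cy': 246.80049223486625, 'R': array([[ 0.91063909, -0.41296277,  0.01407821],
       [-0.20331227, -0.47747201, -0.85480091],
       [ 0.3597229 ,  0.77555285, -0.51876508]]), 't': array([-0.51747795,  0.20728177,  0.69288595])}
```

View pics/top0.png

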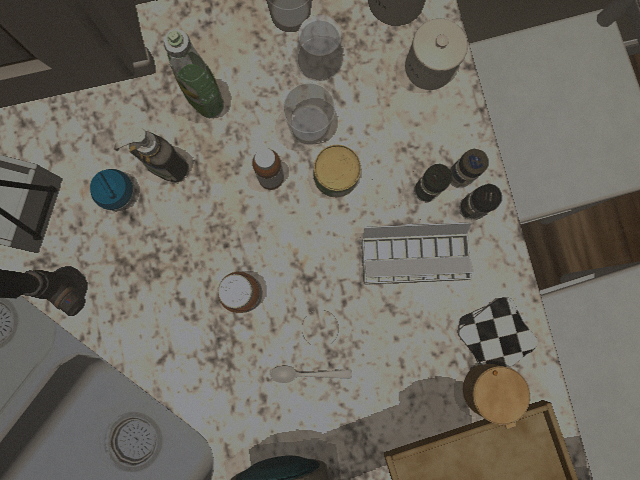

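View pics/scene0.png

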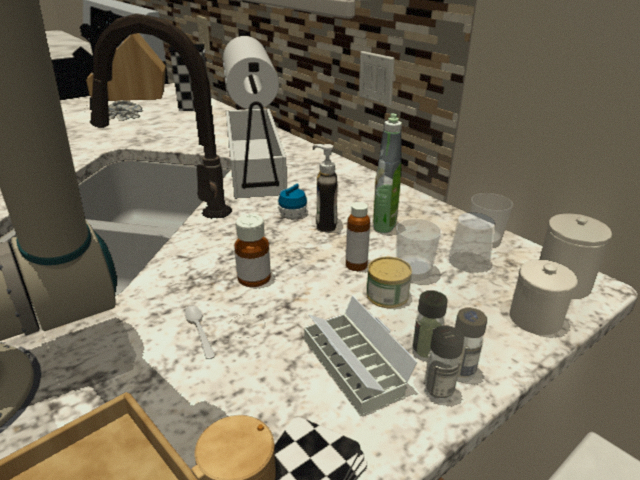

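Top view: the squat bottle's cap is at (236,290) and the pill box spans about (363–470, 225–283) with its front lid half open. The tall bottle is at (267,165) and the tin at (338,170). Next I measure with the depth.

```bash
python3 - <<'E'
from h import *
L=np.load("pics/top_last.npz"); W=cloud(L["d"],L); im=L["im"]
def at(u,v): return W[v,u].round(4)
def reg(u0,u1,v0,v1): return W[v0:v1,u0:u1].reshape(-1,3)
for u,v in [(236,290),(267,158),(338,170),(417,232),(417,265),(417,250),(417,279)]: print((u,v),at(u,v))
# cap top
p=reg(210,270,262,320); z=p[:,2]; print("zmax",np.nanpercentile(z,99)); c=p[(z>.115)&(z<.13)]
(cx,cy),r=cv2.minEnclosingCircle(c[:,:2].astype(np.float32)); print("cap",cx,cy,r,len(c),np.median(c[:,2]),c[:,:2].mean(0))
for n,a,lo,hi in (("tall",(245,295,140,190),.12,.14),("tin",(308,368,140,200),.052,.066)):
    p=reg(*a); q=p[(p[:,2]>lo)&(p[:,2]<hi)]; print(n,cv2.minEnclosingCircle(q[:,:2].astype(np.float32)),len(q))
p=reg(355,480,215,292); p=p[p[:,2]>.012]
print("box extents",np.nanmin(p,0),np.nanmax(p,0))
# low profile per row at a few columns
for u in (375,417,460):
    print(u,[tuple(at(u,v)[[0,2]]) for v in range(222,290,4)])
# local worktop height
print("table",np.nanmedian(reg(300,340,230,290)[:,2]))
E
python3 - <<'E'
import cv2
im=cv2.imread("pics/top0.png")[210:300,345:485]; cv2.imwrite("pics/crop1.png",cv2.resize(im,None,fx=5.5,fy=5.5,interpolation=cv2.INTER_CUBIC))
E
```

```text
(236, 290) [0.469  0.1122 0.1231]
(267, 158) [0.6621 0.0747 0.131 ]
(338, 170) [ 0.6652 -0.0322  0.0558]
(417, 232) [ 0.572  -0.1608  0.0388]
(417, 265) [ 0.5195 -0.1613  0.0374]
(417, 250) [ 0.5478 -0.1678 -0.0024]
(417, 279) [ 0.4996 -0.1673  0.0022]
zmax 0.12662237945862903
cap 0.46780040860176086 0.11423616856336594 0.02478688582777977 913 0.12387551563321829 [0.4678313  0.11360537]
tall ((0.6628125905990601, 0.07838686555624008), 0.015322535298764706) 351
tin ((0.6686137318611145, -0.030592888593673706), 0.03790677338838577) 1724
box extents [ 0.4892825  -0.26448752  0.01201709] [ 0.60520785 -0.07496403  0.06729523]
375 [(np.float64(0.5917), np.float64(0.0031)), (np.float64(0.5767), np.float64(0.0593)), (np.float64(0.5718), np.float64(0.0494)), (np.float64(0.5669), np.float64(0.0391)), (np.float64(0.5618), np.float64(0.0289)), (np.float64(0.5586), np.float64(0.0018)), (np.float64(0.5521), np.float64(0.0006)), (np.float64(0.5451), np.float64(0.0038)), (np.float64(0.5383), np.float64(0.0066)), (np.float64(0.5321), np.float64(0.0022)), (np.float64(0.5228), np.float64(0.0328)), (np.
[... 998 characters left out ...]
9)), (np.float64(0.5815), np.float64(0.0533)), (np.float64(0.577), np.float64(0.0406)), (np.float64(0.5722), np.float64(0.0284)), (np.float64(0.5691), np.float64(0.0028)), (np.float64(0.562), np.float64(0.0066)), (np.float64(0.5559), np.float64(0.0024)), (np.float64(0.5491), np.float64(0.0039)), (np.float64(0.5428), np.float64(0.0009)), (np.float64(0.5329), np.float64(0.034)), (np.float64(0.5264), np.float64(0.0351)), (np.float64(0.5194), np.float64(0.0424)), (np.float64(0.5126), np.float64(0.0496)), (np.float64(0.5095), np.float64(0.0061)), (np.float64(0.5015), np.float64(0.0288)), (np.float64(0.4968), np.float64(0.0005)), (np.float64(0.4903), np.float64(0.0009))]
table 0.001166195185493483
```

View pics/crop1.png

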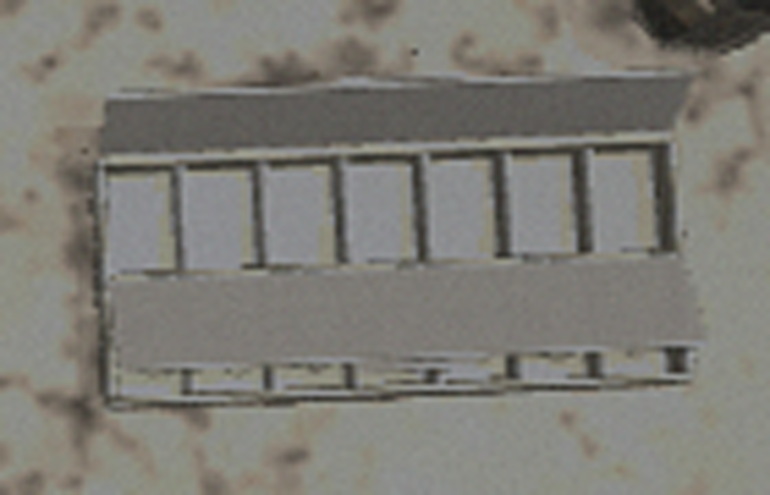

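The crop shows the front lid at about 0.7 rad, the back lid leaning back open, and the box yawed about 4°. The box centre is near (0.532,-0.165) and the cap axis near (0.468,0.114). I'll close the fingers and go over the front lid.

Call:
drive_tool(rows=[[0.6, -0.4, 0, 0.2], [1.8, -1.1, 0, 0.6], [3.0, -1.8, 0, 1.0], [4.2, -2.6, 0, 1.4], [5.4, -3.3, 0, 1.8], [6.6, -4.0, 0, 2.2], [7.8, -4.7, 0, 2.2], [9.0, -5.5, 0, 2.2]], grip=0, newtons=20)

```text
clock: 0.77
position: [0.3454, -0.35, 0.253]
ee_rot: [-0.0, 0.999, 0.035, -0.0]
contact_force: [1.5, -0.9, 0.3]
width: -0.0
gripper_force: 0.0
```

```bash
python3 - <<'E'
from h import *
s=get_state(); R=rot(s); p=s["position"]; print(s["clock"],p,s["width"],s["qpos"],manip.finger_overhang)
print((R.T@(np.array([.508,-.167,.13])-p)/.025).round(2), R.round(3))
E
```

```text
0.7667 [ 0.34535781 -0.34997485  0.25300961] -5.594409714563857e-06 [-9.33651209e-01  1.50178999e-01  1.67366853e+00 -1.03078252e-05
  1.31779438e+00  5.67278260e-01] 0.022
[ 7.   -6.85  4.92] [[ 0.998  0.07  -0.   ]
 [ 0.07  -0.998  0.   ]
 [-0.    -0.    -1.   ]]
```

Call:
drive_tool(rows=[[1.0, -1.0, 0.2, 0], [2.1, -2.0, 0.8, 0], [3.2, -3.1, 1.6, 0], [4.2, -4.1, 2.5, 0], [5.3, -5.2, 3.3, 0], [6.4, -6.2, 4.0, 0], [7.0, -6.85, 4.6, 0], [7.0, -6.85, 4.9, 0]])

```text
clock: 1.43
position: [0.5085, -0.1639, 0.1283]
ee_rot: [-0.002, 0.999, 0.037, -0.001]
contact_force: [-1.2, 0.6, -0.4]
width: 0.0
gripper_force: 0.0
```

Call:
drive_tool(rows=[[0, 0, 0.3, 0], [0, 0, 0.7, 0], [0, 0, 1.1, 0], [0, 0, 1.5, 0], [0, 0, 1.9, 0], [0, 0, 2.2, 0], [0, 0, 2.5, 0], [0, 0, 2.8, 0]])

```text
clock: 2.1
position: [0.5069, -0.1685, 0.0603]
ee_rot: [0.0, 0.999, 0.035, 0.0]
contact_force: [-0.4, -0.8, 1.8]
width: -0.0001
gripper_force: 0.6
```

Call:
drive_tool(rows=[[0, 0, 0.1, 0], [0, 0, 0.2, 0], [0, 0, 0.28, 0], [0, 0, 0.34, 0], [0, 0, 0.38, 0], [0, 0, 0.42, 0], [0, 0, 0.44, 0], [0, 0, 0.44, 0]])

```text
clock: 2.77
position: [0.5072, -0.1681, 0.0504]
ee_rot: [0.0, 0.999, 0.035, 0.0]
contact_force: [-1.7, -0.3, 4.6]
width: -0.0003
gripper_force: 2.2
```

Call:
drive_tool(rows=[[0, 0, 0.03, 0], [0, 0, 0.06, 0], [0, 0, 0.09, 0], [0, 0, 0.09, 0], [0, 0, 0.09, 0], [0, 0, 0.09, 0], [0, 0, 0.09, 0], [0, 0, 0.09, 0]])

```text
clock: 3.43
position: [0.5072, -0.1681, 0.0502]
ee_rot: [0.0, 0.999, 0.035, 0.001]
contact_force: [-5.0, 1.9, 20.0]
width: 0.0001
gripper_force: 9.9
```

Call:
drive_tool(rows=[[0, 0, -0.3, 0], [0, 0, -1.0, 0], [0, 0, -2.0, 0], [0, 0, -3.2, 0], [0, 0, -4.4, 0], [0, 0, -5.4, 0], [0, 0, -6.0, 0], [0, 0, -6.2, 0]], grip=85)

```text
clock: 4.1
position: [0.5088, -0.1687, 0.2057]
ee_rot: [0.002, 0.999, 0.035, 0.003]
contact_force: [0.0, -0.0, -0.3]
width: 0.0852
gripper_force: 0.0
```

```bash
python3 - <<'E'
from h import *
s=get_state(); R=rot(s); p=s["position"]; print(s["clock"],p,s["width"])
im,d,ci=snap("scene","pics/scene1.png"); W=cloud(d,ci).reshape(-1,3)
k=(np.hypot(W[:,0]-.468,W[:,1]-.114)<.05)&(W[:,2]>.117)&(W[:,2]<.135); c=W[k]; print("cap scene",cv2.minEnclosingCircle(c[:,:2].astype(np.float32)),np.median(c,0),len(c))
print((R.T@(np.array([.468,.114,.2])-p)/.025).round(2))
cv2.imwrite("pics/scene1c.png",cv2.resize(im[190:420,200:480,::-1],None,fx=2.5,fy=2.5))
E
```

```text
4.1 [ 0.50876207 -0.16873974  0.20574756] 0.08518195871537593
cap scene ((0.46941590309143066, 0.11120538413524628), 0.02544744685292244) [0.46713881 0.10645202 0.12317342] 371
[ -0.83 -11.4    0.19]
```

View pics/scene1c.png

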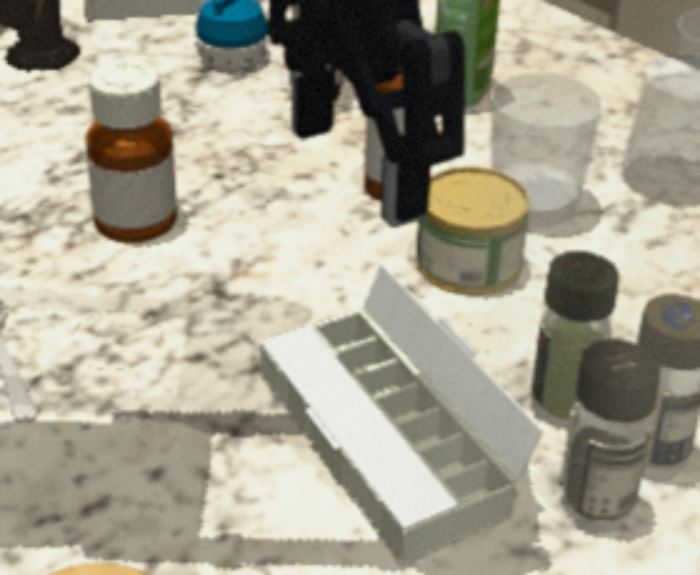

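Front lid flat shut, running from about (300,340) to (430,510) in the crop, and the back lid is still open. Next: the bottle.

Call:
drive_tool(rows=[[0, -0.7, 0, 0], [-0.1, -2.0, 0, 0], [-0.2, -3.4, 0, 0], [-0.3, -4.8, 0, 0], [-0.5, -6.2, 0, 0], [-0.6, -7.6, 0, 0], [-0.7, -8.9, 0, 0], [-0.8, -10.0, 0.1, 0]])

```text
clock: 4.82
position: [0.4683, 0.082, 0.1988]
ee_rot: [-0.0, 0.999, 0.035, -0.001]
contact_force: [0.2, -0.7, 0.7]
width: 0.0848
gripper_force: 0.0
```

Call:
drive_tool(rows=[[0, -0.8, 0.1, 0], [0, -1.2, 0.3, 0], [0, -1.4, 0.7, 0], [0, -1.4, 1.0, 0], [0, -1.4, 1.2, 0], [0, -1.4, 1.3, 0], [0, -1.4, 1.3, 0], [0, -1.4, 1.3, 0]])

```text
clock: 5.48
position: [0.4673, 0.1139, 0.1673]
ee_rot: [0.0, 0.999, 0.034, -0.0]
contact_force: [-0.4, -0.8, -0.6]
width: 0.0851
gripper_force: 0.0
```

```bash
python3 - <<'E'
from h import *
s=get_state(); R=rot(s); p=s["position"]; print(s["clock"],p,s["width"],s["qpos"])
im,d,ci=snap("wrist","pics/w1.png"); print({k:np.round(ci[k],3) for k in ci})
v,u=np.mgrid[:480,:640]; a=(u-ci["cx"])/ci["fx"]; b=(v-ci["cy"])/ci["fy"]; th=np.hypot(a,b); t=np.where(th>0,np.tan(np.minimum(th,1.5))/np.maximum(th,1e-9),1)
P=np.stack([a*t*d,b*t*d,d],-1); W=(P-ci["t"])@ci["R"]; W[d<=0]=np.nan
np.save("pics/w1W.npy",W)
W=W.reshape(-1,3); k=(np.hypot(W[:,0]-.468,W[:,1]-.113)<.035)&(W[:,2]>.117)&(W[:,2]<.130); c=W[k]
if len(c): print("cap wrist",cv2.minEnclosingCircle(c[:,:2].astype(np.float32)),np.median(c,0),len(c))
E
```

```text
5.4833 [0.46729247 0.11391604 0.1673298 ] 0.08506696782287562 [ 9.45339675e-02  2.03613372e-01  1.83460243e+00 -3.33043814e-04
  1.10363191e+00  1.59651705e+00]
{'fx': np.float64(371.648), 'fy': np.float64(371.648), 'cx': np.float64(323.335), 'cy': np.float64(240.29), 'R': array([[ 0.069, -0.998,  0.002],
       [-0.964, -0.067,  0.258],
       [-0.257, -0.02 , -0.966]]), 't': array([0.081, 0.447, 0.417])}
cap wrist ((0.469516396522522, 0.1131046935915947), 0.024883802980184555) [0.47168995 0.11323961 0.12245558] 7450
```

View pics/w1.png

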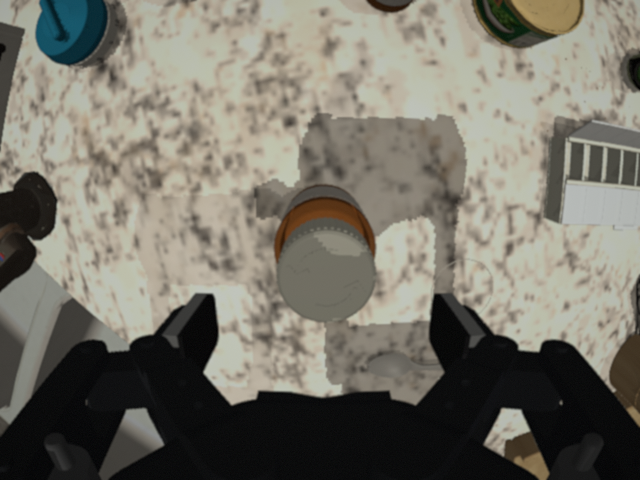

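The wrist view shows the cap centred between the fingers at about (326,275), with its centre at (0.4695,0.113). Next I descend and grip.

Call:
drive_tool(rows=[[0.05, 0.03, 0.3, 0], [0.07, 0.03, 0.7, 0], [0.07, 0.03, 1.1, 0], [0.07, 0.03, 1.4, 0], [0.07, 0.03, 1.7, 0], [0.07, 0.03, 1.95, 0], [0.07, 0.03, 2.1, 0], [0.07, 0.03, 2.1, 0]])

```text
clock: 6.2
position: [0.4683, 0.1141, 0.1141]
ee_rot: [0.0, 0.999, 0.035, -0.001]
contact_force: [0.0, -0.5, 0.5]
width: 0.0854
gripper_force: 0.0
```

Call:
drive_tool(rows=[[0, 0, 0, 0], [0, 0, 0, 0], [0, 0, 0, 0], [0, 0, 0, 0], [0, 0, 0, 0], [0, 0, 0, 0], [0, 0, 0, 0], [0, 0, 0, 0]], grip=40, newtons=50)

```text
clock: 6.87
position: [0.4693, 0.114, 0.1154]
ee_rot: [0.0, 0.999, 0.035, 0.001]
contact_force: [1.6, -1.5, 4.9]
width: 0.0471
gripper_force: 50.8
```

Call:
drive_tool(rows=[[0, 0, 0.04, 0], [0, 0, 0.08, 0], [0, 0, 0.12, 0], [0, 0, 0.16, 0], [0, 0, 0.18, 0], [0, 0, 0.2, 0], [0, 0, 0.2, 0], [0, 0, 0.2, 0]])

```text
clock: 7.53
position: [0.4695, 0.114, 0.1106]
ee_rot: [0.0, 0.999, 0.035, 0.001]
contact_force: [-0.8, -1.8, 8.4]
width: 0.047
gripper_force: 51.2
```

Call:
drive_tool(rows=[[0, 0, 0.03, 0], [0, 0, 0.06, 0], [0, 0, 0.08, 0], [0, 0, 0.08, 0], [0, 0, 0.08, 0], [0, 0, 0.08, 0], [0, 0, 0.08, 0], [0, 0, 0.08, 0]], newtons=60)

```text
clock: 8.2
position: [0.47, 0.114, 0.1101]
ee_rot: [0.0, 0.999, 0.035, 0.002]
contact_force: [-1.6, -1.9, 17.9]
width: 0.047
gripper_force: 62.2
```

Down at the stop with 18 N. Turning anticlockwise, which is negative about tool z.

Call:
drive_tool(rows=[[0, 0, 0, -0.3], [0, 0, 0, -0.9], [0, 0, 0, -1.5], [0, 0, 0, -2.1], [0, 0, 0, -2.8], [0, 0, 0, -3.5], [0, 0, 0, -4.2], [0, 0, 0, -4.5]])

```text
clock: 8.87
position: [0.4704, 0.1141, 0.11]
ee_rot: [0.001, 0.963, 0.269, 0.002]
contact_force: [-0.2, -2.9, 16.2]
width: 0.047
gripper_force: 62.1
```

Call:
drive_tool(rows=[[0, 0, 0, -0.3], [0, 0, 0, -0.9], [0, 0, 0, -1.6], [0, 0, 0, -2.3], [0, 0, 0, -3.0], [0, 0, 0, -3.7], [0, 0, 0, -4.4], [0, 0, 0, -4.6]])

```text
clock: 9.53
position: [0.4704, 0.1142, 0.11]
ee_rot: [0.001, 0.871, 0.491, 0.002]
contact_force: [-1.0, -2.8, 15.7]
width: 0.0473
gripper_force: 62.0
```

```bash
python3 - <<'E'
from h import *
s=get_state(); R=rot(s); print(s["clock"],s["position"],s["contact_force"],s["moment"],s["width"],np.degrees(np.arctan2(R[1,0],R[0,0])))
E
```

```text
9.5333 [0.4703758  0.11421647 0.10999747] [-1.02771465 -2.76314713 15.74924858] [-0.36029412  0.17217218 -0.0558872 ] 0.0472808588936614 58.77479473257432
```

Call:
drive_tool(rows=[[0, 0, -0.06, 0], [0, 0, -0.12, 0], [0, 0, -0.18, 0], [0, 0, -0.26, 0], [0, 0, -0.34, 0], [0, 0, -0.42, 0], [0, 0, -0.5, 0], [0, 0, -0.5, 0]])

```text
clock: 10.2
position: [0.4682, 0.1141, 0.1203]
ee_rot: [-0.0, 0.872, 0.49, -0.001]
contact_force: [0.4, -0.5, -0.3]
width: 0.0469
gripper_force: 61.5
```

```bash
python3 - <<'E'
from h import *
s=get_state(); print(s["clock"],s["position"],s["contact_force"],s["moment"],s["width"])
im,d,ci=snap("scene"); cv2.imwrite("pics/s2.png",cv2.resize(im[170:310,190:330,::-1],None,fx=4,fy=4,interpolation=cv2.INTER_CUBIC))
E
```

```text
10.2 [0.4682247  0.11412306 0.12028977] [ 0.42305888 -0.4924473  -0.26036523] [-0.14270916 -0.11294773 -0.03234274] 0.04692503555822
```

View pics/s2.png

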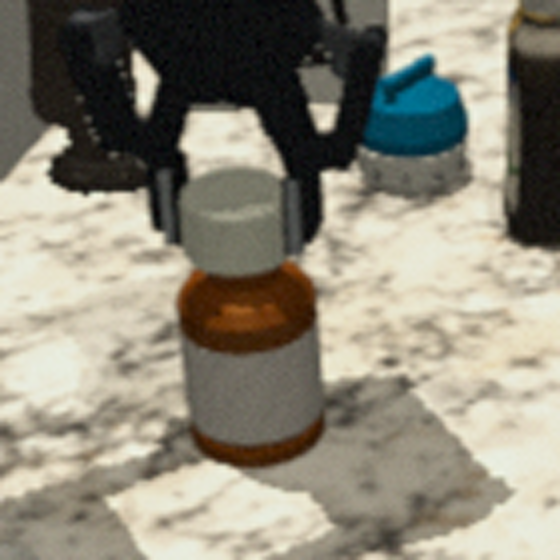

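The wrist carries only about the cap's weight and the bottle (base at about (255,455)) stands on the worktop, so the cap is free. Lifting on.

Call:
drive_tool(rows=[[0, 0, -0.15, 0], [0, 0, -0.4, 0], [0, 0, -0.75, 0], [0, 0, -1.2, 0], [0, 0, -1.7, 0], [0, 0, -2.15, 0], [0, 0, -2.45, 0], [0, 0, -2.55, 0]])

```text
clock: 10.92
position: [0.4694, 0.1144, 0.186]
ee_rot: [0.0, 0.872, 0.49, 0.001]
contact_force: [0.5, -0.1, -0.4]
width: 0.0471
gripper_force: 61.6
```

Call:
drive_tool(rows=[[0, 0, 0, 0], [0, 0, 0, 0], [0, 0, 0, 0], [0, 0, 0, 0], [0, 0, 0, 0], [0, 0, 0, 0], [0, 0, 0, 0], [0, 0, 0, 0]])

```text
clock: 11.58
position: [0.4688, 0.1142, 0.1841]
ee_rot: [-0.0, 0.872, 0.49, -0.0]
contact_force: [0.2, 0.3, -0.4]
width: 0.0472
gripper_force: 61.6
```

```bash
python3 - <<'E'
from h import *
s=get_state(); print(s["clock"],s["position"],s["contact_force"],s["gripper_force"],s["width"])
im,d,ci=snap("scene"); cv2.imwrite("pics/s3.png",cv2.resize(im[150:420,190:480,::-1],None,fx=2.2,fy=2.2,interpolation=cv2.INTER_CUBIC))
E
```

```text
11.5833 [0.46878557 0.11417769 0.18412677] [ 0.22684326  0.25474501 -0.4016977 ] 61.56518686999334 0.047217264139084086
```

View pics/s3.png

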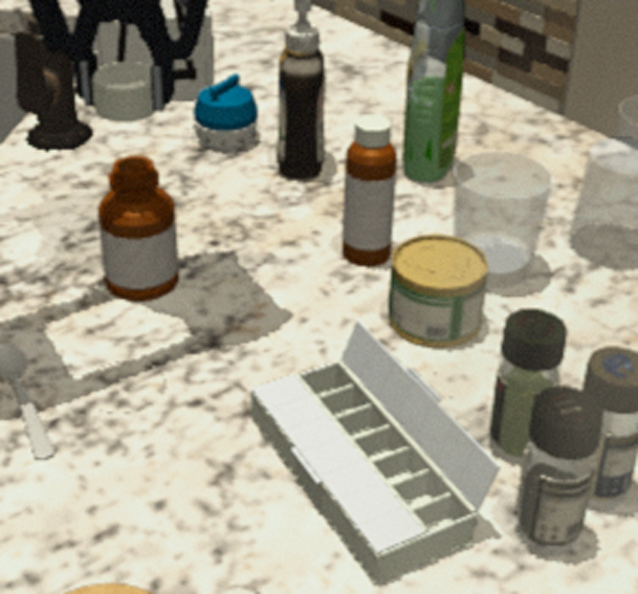

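The cap is held level at (123,90), above the open bottle whose mouth is at (133,165) and which stands upright. The front lid is shut, the back lid open, and the tall bottle and tin are undisturbed.

```bash
python3 -c "
from rig import order; print(order.sign_off())"
```

```text
the job is handed in; nothing more can be done
None
```

I handed the job in at about 11.6 s: the front lid is shut and the back lid open, and the cap is off and held level about 5 cm above the upright open bottle; sign-off returned no verdict.

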